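# Build a kiln-shelf tier on the base of a top-hat test kiln

### The job

Load the base of the little top-hat test kiln: stand the three tall props in the three pockets of its brick floor, then lay the notched kiln shelf level on top of them, centred over the base and square with it, its two notches to left and right so that the hat will clear it. Last, stand the cone pack upright on the shelf at the middle of its front edge (the side towards the robot), the row of cones along that edge and the bar just inside it, above the front prop. Lower the shelf gently, never let the cone pack tip over, and leave the two short props where they are.

Things in the scene. Friction and masses are not known exactly. Their poses are not given: they have to be found in the camera images.
- kiln_base: fixed base of a test kiln: grey steel pan 190 (x) x 170 (y) mm with a raised pale brick floor 150 x 130, top at z = 42 mm. Origin: centre of the underside, on the worktop; x to the back, away from the robot (yaw within 0.25 rad), y left. Three round pockets in the floor, 38 mm across, bottoms at z = 37 mm; centres (x, y): back (46, 34) and (46, -34), front (-46, 0). Metal plate on its front.
- tall_prop_1: one of three alike tall props: round buff kiln prop, 26 mm diameter, 75 mm tall, upright on the worktop, small bore in its top. Origin: centre of its underside, z up along it. Stands mid-worktop among the others.
- tall_prop_2: one of three alike tall props: round buff kiln prop, 26 mm diameter, 75 mm tall, upright on the worktop, small bore in its top. Origin: centre of its underside, z up along it. Stands mid-worktop among the others.
- tall_prop_3: one of three alike tall props: round buff kiln prop, 26 mm diameter, 75 mm tall, upright on the worktop, small bore in its top. Origin: centre of its underside, z up along it. Stands mid-worktop among the others.
- short_prop_1: one of two short props, not needed: round buff kiln prop, 26 mm diameter, 50 mm tall, upright on the worktop, small bore in its top. Origin: centre of its underside, z up along it.
- short_prop_2: one of two short props, not needed: round buff kiln prop, 26 mm diameter, 50 mm tall, upright on the worktop, small bore in its top. Origin: centre of its underside, z up along it.
- kiln_shelf: kiln shelf: buff, white-coated flat slab 130 (x) x 110 (y) x 14 mm thick, H-shaped: a notch 44 mm long, 25 deep in the middle of each long side (y = +-55) leaves a waist 60 mm wide in y at its centre, to grip across. 0.34 kg, balanced. Lies flat on the worktop before the drawer chest, x roughly to the robot's left. Origin: centre of the underside; a half turn makes no difference.
- cone_pack: cone pack: pale clay bar 66 (y) x 24 (x) x 14 mm high with three slim cones in a row along y, leaning slightly along it, tops 62 mm up, inside the bar's width, so the bar can be gripped from above across x. Stands on the worktop among the props. Origin: centre of its underside, z up.

How it is judged:
By the outcome, as a careful person would: the job done as asked, in the order asked, and still so for the second after the job is handed in, with the robot touching nothing.
It also fails if it takes over 136 s, if anything falls off the work surface, if the arm or the gripper's body presses on something with over 40 N, if the wrist force passes 120 N, or if a joint passes its speed limit or range.

### The arm

A 6-joint arm with a two-finger parallel gripper is mounted at the origin on a cart in front of the work surface, level with it; the furniture and walls round the work are solid. World frame = base frame: x ahead of the robot, y to its left, z up, the work surface at z = 0. Lengths are in m, angles in degrees, forces in N, time in s.
With the tool pointing down it reaches from about 0.375 to 0.75 m from the base axis. Payload 9 kg.
Tool frame: the origin (TCP) lies where the fingers leave the gripper's body, on its centre line; the fingertips stand 73 mm ahead of it and the grasp point (between the pads) lies 54 mm ahead of it (robot.tip_reach is the distance from the TCP to the fingertips, in m); z points along the fingers, y is the direction in which the jaws open and shut (so a half turn about z gives the same grasp; the last joint's range is limited). The gripper opens to 85 mm and grips with 20 to 120 N. Pads are 22 mm wide; open, the fingers measure 114 mm over their backs; the gripper's body (76 mm by 85 mm) begins 54 mm behind the grasp point. The pads swing forward as they close: fully open they stand 13 mm farther back than shut.
Start: joints at [64.246, 5.964, 5.575, 89.605, 0, 77.527], TCP at [0.138, 0.584, 0.304] pointing down, gripper open.
Joint ranges: [-171.21, 171.21], [-48.23, 106.86], [-62.78, 66.21], [-105.2, 120.99], [-86.42, 89.51], [-180, 180]. Speed limits (degrees/s): [127.2, 127.2, 147.25, 180, 180, 180].

### API

Orientations are given as [roll, pitch, yaw] about the fixed x, y, z axes, in that order (R = Rz(yaw) Ry(pitch) Rx(roll)).
In Python, from plant import robot gives the robot as it stands. Calls block until the motion is done:
- robot.move_pose(position, orientation): joint-space move of the TCP to a pose.
- robot.line_to(position, vel=0.15, rotation=None, guard=None): straight line of the TCP; rotation=None keeps the orientation; vel is the mean speed in m/s. With guard (N) it stops when the force on the tool has changed by that much, and returns True; else False.
- robot.goto_joints(angles): joint-space move.
- robot.set_gripper(opening): finger opening in m; the grip force is fixed at half the most; returns when the fingers have stopped.
- robot.pause(seconds).
- robot.ik(position, orientation): joint angles nearest the present ones, or None.
- robot.observe(): the state.
- robot.grab_frame(name): name is "scene" or "top" or "wrist"; returns the picture (480x640x3 uint8, blue, green, red); there is no depth.
- robot.get_calibration(name): a dict with "vertical_fov" (degrees; the focal length in pixels is half the picture's height over the tangent of half this angle, whatever the lens; pixels are square), "cx", "cy" (the principal point, pixels), "k1" (the pictures are not rectified: a ray, as slopes to the right and down, at radius r is drawn at 1 + k1 r^2 times it, then the intrinsics apply), "rvec" (rotation vector, rad) and "tvec" (3), from world to camera coordinates, as OpenCV has them. Camera axes: x right, y down, z forward; pixel columns grow to the right and rows downward; lengths in m; the calibration is good to about 2 mm. A picture is of the moment at which its call begins: read the wrist's pose just before it. get_calibration takes no time and is no camera call; for the wrist camera it gives the pose at the moment of the call.
A pose or a line that the arm cannot do raises robot.IKError and nothing moves.
- robot.job_done(): hands the job in, once; it reports no verdict.
The state is a dict: "time": time; "q": joint angles; "qvel": joint speeds; "joint_torque": joint torques, N m; "tool_pos": TCP position; "tcp_rot": TCP orientation; "ft_force": force on the tool from outside, world axes, zero at the start; "torque": the same for the moment, N m; "gripper_width": finger opening in m.
Only numpy, scipy, OpenCV 4.12 (cv2) and the standard library are available. Lean on these libraries where they do the work, as an engineer would, in place of code of your own. Each camera call takes 0.05 s, during which the arm holds its last target. There are 200 camera calls.

## Working session

There is one attempt and no reset: what is moved stays moved. The work goes in short steps, each a Python script; the robot and the scene stay as the last script left them, time stands still between calls to the robot, and variables do not carry over. Pictures are saved under pics/ and viewed, about 12 in all and at most 16, crops included, and the job is handed in when it is done.

```bash
ls; mkdir -p pics; python3 - <<'E'
from plant import robot
import cv2
for n in ("scene","top"):
    cv2.imwrite(f"pics/{n}0.png",robot.grab_frame(n)); print(n,robot.get_calibration(n))
print(robot.observe())
E
```

```text
pics
scene {'vertical_fov': 56.037182488003175, 'cx': 325.4425259565043, 'cy': 242.41667847615994, 'k1': -0.07837041791549018, 'rvec': array([ 2.24571719, -0.94713042,  0.37976248]), 'tvec': array([-0.32296269,  0.30868932,  0.62554154])}
top {'vertical_fov': 53.15840065684942, 'cx': 327.3971742254623, 'cy': 237.42413830536705, 'k1': -0.05041447872880819, 'rvec': array([ 2.17792584, -2.14337588,  0.09855819]), 'tvec': array([0.03818183, 0.50351974, 1.03553417])}
{'time': 0.1, 'q': array([ 6.42471563e+01,  5.99504885e+00,  5.53237296e+00,  8.96057080e+01,
       -1.94090831e-04,  7.75273818e+01]), 'qvel': array([ 0.01133676, -0.03116216,  0.22031208,  0.04968939,  0.01234204,
        0.08667703]), 'joint_torque': array([ 4.44427365e-03, -5.58213902e+01,  5.04717565e+01,  1.31812535e-02,
       -3.32275258e-04,  3.82310162e-06]), 'tool_pos': array([0.13771705, 0.58375975, 0.3032098 ]), 'tcp_rot': array([-1.79933188e+02, -1.45795617e-02,  1.66719766e+02]), 'ft_force': array([-0.66401445,  0.28353754,  0.37429871]), 'torque': array([-0.01388638, -0.00560282, -0.04767754]), 'gripper_width': 0.08548438015180973}
```

View pics/top0.png

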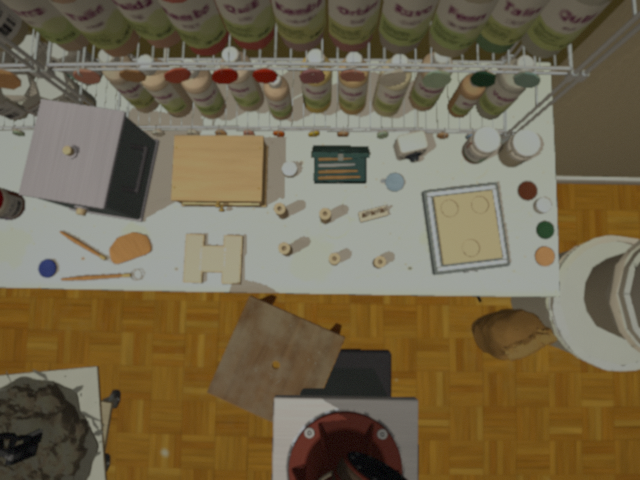

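View pics/scene0.png

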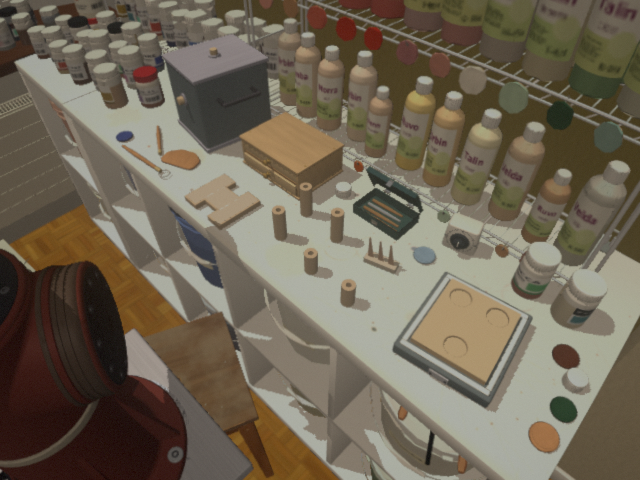

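The top view shows the tall props at about (281,210), (326,214) and (286,248), and the short ones at (335,258) and (380,261). The cone pack is at (375,213), the shelf at (213,258) and the base at (467,228). The scene view agrees on which props are tall.

```bash
cat > h.py <<'E'
from plant import robot
import cv2, numpy as np
def KD(c):
    f=240/np.tan(np.radians(c["vertical_fov"]/2))
    return np.array([[f,0,c["cx"]],[0,f,c["cy"]],[0,0,1]]),np.array([c["k1"],0,0,0.])
def p2w(c,px,z):
    K,D=KD(c); R=cv2.Rodrigues(c["rvec"])[0]; t=np.array(c["tvec"]).ravel()
    u=cv2.undistortPoints(np.array(px,float).reshape(-1,1,2),K,D).reshape(-1,2)
    d=np.c_[u,np.ones(len(u))]@R; o=-R.T@t
    return (o+d*((np.broadcast_to(z,len(u))-o[2])/d[:,2])[:,None])
def w2p(c,P):
    K,D=KD(c); return cv2.projectPoints(np.array(P,float).reshape(-1,1,3),c["rvec"],c["tvec"],K,D)[0].reshape(-1,2)
def down(yaw): return [180,0,yaw]   # tool y axis (jaws) at world angle yaw-90
def rectify(img,c,x0,x1,y0,y1,z,s):
    """orthophoto at height z, s px/m; row 0 = x1 (far), col 0 = y1 (left)"""
    H,W=int((x1-x0)*s),int((y1-y0)*s)
    v,u=np.mgrid[0:H,0:W]; P=np.stack([x1-v/s,y1-u/s,np.full(v.shape,z)],-1).reshape(-1,3)
    m=w2p(c,P).reshape(H,W,2).astype(np.float32)
    return cv2.remap(img,m[...,0],m[...,1],cv2.INTER_CUBIC)
E
python3 - <<'E'
from h import *
c=robot.get_calibration("top")
for n,p,z in [("t1",(281,208),.075),("t2",(326,213),.075),("t3",(286,247),.075),("s1",(335,258),.05),("s2",(380,261),.05),("cone",(375,213),.014),("shelf",(213,258),.014),("base",(467,228),.042),("chest",(219,205),.05)]:
    print(n,p2w(c,[p],z).round(3))
print(p2w(c,[(0,290),(600,290)],0).round(3))
for n,p in [("cones",[.47,0.0,.35]),("b",[.5,-.2,.35]),("shelf",[.45,.3,.35])]:
    for yaw in (0,90,-90,180): print(n,yaw,robot.ik(p,down(yaw)))
w=robot.get_calibration("wrist");R=cv2.Rodrigues(w["rvec"])[0];print(-R.T@w["tvec"],R,w["vertical_fov"])
E
```

```text
t1 [[0.559 0.145 0.075]]
t2 [[0.55  0.049 0.075]]
t3 [[0.476 0.133 0.075]]
s1 [[0.456 0.029 0.05 ]]
s2 [[ 0.451 -0.068  0.05 ]]
cone [[ 0.561 -0.06   0.014]]
shelf [[0.454 0.302 0.014]]
base [[ 0.527 -0.259  0.042]]
chest [[0.568 0.285 0.05 ]]
[[ 0.371  0.805  0.   ]
 [ 0.395 -0.573  0.   ]]
cones 0 [-16.00639719 -15.78767363 -10.21783971  95.56983392   0.
 163.99360281]
cones 90 [-16.00639719 -15.78767363 -10.21783971  95.56983392   0.
  73.99360281]
cones -90 [ -16.00639719  -15.78767363  -10.21783971   95.56983392    0.
 -106.00639719]
cones 180 [-16.00639719 -15.78767363 -10.21783971  95.56983392   0.
 -16.00639719]
b 0 [-35.72697522  -3.88454876   0.42873337  94.31328213   0.
 144.27302478]
b 90 [-35.72697522  -3.88454876   0.42873337  94.31328213   0.
  54.27302478]
b -90 [ -35.72697522   -3.88454876    0.42873337   94.31328213    0.
 -125.72697522]
b 180 [-35.72697522  -3.88454876   0.42873337  94.31328213   0.
 -35.72697522]
shelf 0 [  19.82533522   -3.48227309    0.81503978   94.29731288    0.
 -160.17466478]
shelf 90 [ 19.82533522  -3.48227309   0.81503978  94.29731288   0.
 109.82533522]
shelf -90 [ 19.82533522  -3.48227309   0.81503978  94.29731288   0.
 -70.17466478]
shelf 180 [19.82533522 -3.48227309  0.81503978 94.29731288  0.         19.82533522]
[0.05507376 0.60357285 0.37264661] [[ 0.22990496  0.97321181 -0.00157596]
 [ 0.91943529 -0.21666974  0.32816606]
 [ 0.31903362 -0.076896   -0.94461873]] 65.08934881099829
```

```bash
python3 - <<'E'
from h import *
print(robot.tip_reach)
def shot(n,p,box,z,s):
    robot.move_pose(p,down(180)); robot.pause(.2); c=robot.get_calibration("wrist"); im=robot.grab_frame("wrist")
    np.save(f"pics/{n}.npy",np.array([c],dtype=object),allow_pickle=True); cv2.imwrite(f"pics/{n}_raw.png",im)
    cv2.imwrite(f"pics/{n}.png",rectify(im,c,*box,z,s))
shot("w_shelf",[.42,.3,.33],(.36,.56,.17,.43),.014,2000)
shot("w_props",[.44,.03,.36],(.40,.62,-.12,.19),.075,2500)
shot("w_base",[.45,-.25,.36],(.42,.64,-.39,-.13),.042,2500)
print(robot.observe()["time"],robot.observe()["tool_pos"])
E
```

```text
0.0726
4.475 [ 0.45034971 -0.24900915  0.36024596]
```

View pics/w_props.png

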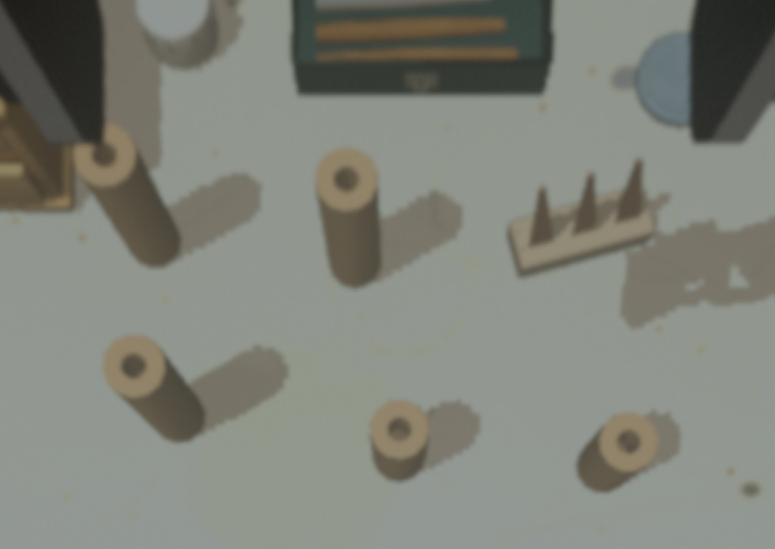

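View pics/w_base.png

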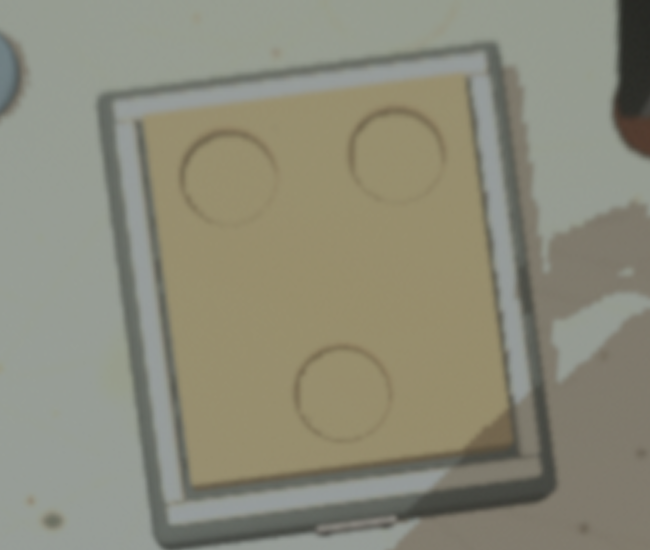

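View pics/w_shelf.png

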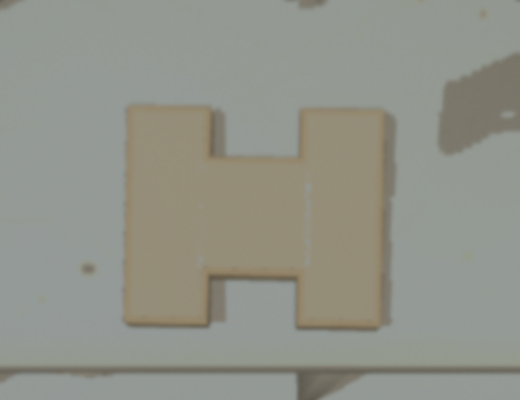

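The props' tops, the base (centre about (.528, -.261), yaw 7.5°) and the shelf (centre (.452, .303), yaw 89.2°) are clear in these views. I'll measure the fingertip reach by touching the table, then move the first prop.

```bash
cat >> h.py <<'E'
B=np.array([.528,-.2613]); BY=7.5
def base(x,y):
    a=np.radians(BY); return B+np.array([x*np.cos(a)-y*np.sin(a),x*np.sin(a)+y*np.cos(a)])
PSI=-90+BY
def st(msg=""):
    o=robot.observe(); print(msg,round(o["time"],1),o["tool_pos"].round(4),"w",round(o["gripper_width"],4),"F",o["ft_force"].round(1))
def prop(src,dst,zoff=.105):
    robot.move_pose([*src,.24],down(PSI)); robot.set_gripper(.05)
    robot.line_to([*src,zoff],vel=.2); robot.set_gripper(0.0); st("grip")
    robot.line_to([*src,.27],vel=.25)
    robot.move_pose([*dst,.27],down(PSI)); robot.line_to([*dst,zoff+.045],vel=.2)
    hit=robot.line_to([*dst,zoff+.030],vel=.03,guard=5); st(f"set {hit}")
    robot.set_gripper(.045); robot.line_to([*dst,.25],vel=.25)
E
python3 - <<'E'
from h import *
robot.move_pose([.46,.195,.12],down(-90))
for w in (.085,.06,.026):
    robot.set_gripper(w); h=robot.line_to([.46,.195,.05],vel=.04,guard=3); st(f"touch {w} {h}"); robot.line_to([.46,.195,.1],vel=.2)
prop((.4736,.1364),base(.046,.034))
E
```

```text
touch 0.085 True 7.9 [0.4599 0.195  0.0596] w 0.085 F [-1.3 -0.9  7.7]
touch 0.06 True 9.4 [0.4599 0.195  0.0676] w 0.0599 F [-0.9  0.5  5.8]
touch 0.026 True 10.9 [0.4599 0.195  0.0725] w 0.026 F [0.1 0.2 4.1]
grip 13.4 [0.4746 0.1364 0.1066] w 0.0239 F [-1.1 -0.3  7. ]
set True 16.7 [ 0.57   -0.2221  0.1428] w 0.0237 F [ 0.3 -0.2  2.2]
```

```bash
python3 - <<'E'
from h import *
ct,cs=robot.get_calibration("top"),robot.get_calibration("scene")
for z in (.05,.06,.07,.08,.09,.1,.12):
    P=p2w(ct,[(265,137),(263,204)],z); print(z,P[:,:2].round(3).tolist(),w2p(cs,P).round(0).tolist())
im=cv2.imread("pics/scene0.png")[100:240,220:380]; a=cv2.resize(im,None,fx=2.5,fy=2.5,interpolation=3)
im=cv2.imread("pics/top0.png")[120:260,160:320]; b=cv2.resize(im,None,fx=2.4,fy=2.5,interpolation=3)
cv2.imwrite("pics/chest.png",np.hstack([a,b]))
E
```

```text
0.05 [[0.723, 0.189], [0.572, 0.188]] [[345.0, 154.0], [297.0, 184.0]]
0.06 [[0.72, 0.187], [0.57, 0.187]] [[345.0, 151.0], [297.0, 181.0]]
0.07 [[0.717, 0.185], [0.568, 0.185]] [[344.0, 148.0], [297.0, 178.0]]
0.08 [[0.713, 0.184], [0.567, 0.183]] [[344.0, 145.0], [296.0, 175.0]]
0.09 [[0.71, 0.182], [0.565, 0.182]] [[344.0, 143.0], [296.0, 172.0]]
0.1 [[0.707, 0.181], [0.563, 0.18]] [[344.0, 140.0], [296.0, 169.0]]
0.12 [[0.701, 0.178], [0.56, 0.177]] [[343.0, 134.0], [295.0, 163.0]]
```

View pics/chest.png

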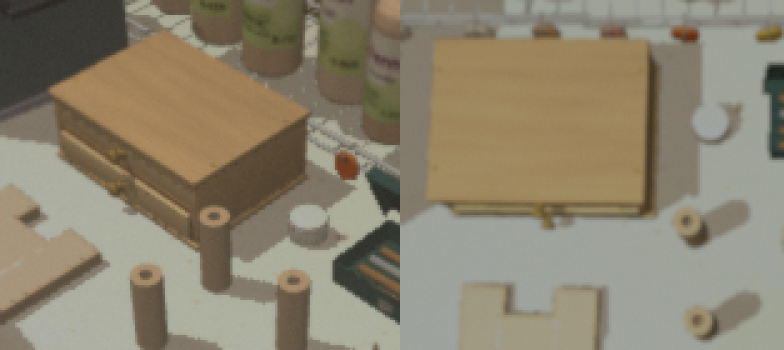

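The chest is about 80 mm high with its right edge near y = 0.183. I'll grip the tall prop beside it (the first found, t1) a little higher so the gripper body clears the chest.

```bash
python3 - <<'E'
from h import *
prop((.558,.148),base(.046,-.034),.115)
prop((.548,.0512),base(-.046,0))
# look at base
robot.move_pose([.43,-.25,.38],down(180)); robot.pause(.2)
c=robot.get_calibration("wrist"); im=robot.grab_frame("wrist"); a=rectify(im,c,.42,.64,-.39,-.13,.112,1500)
robot.move_pose([.50,-.02,.33],down(180)); robot.pause(.2)
c=robot.get_calibration("wrist"); im=robot.grab_frame("wrist"); b=rectify(im,c,.50,.62,-.13,.01,.014,3000)
d=np.zeros((360,390+420,3),np.uint8); d[:a.shape[0],:390]=a; d[:360,390:]=b; cv2.imwrite("pics/loaded.png",d[:,:800]); st()
E
```

```text
grip 20.4 [0.5591 0.148  0.1169] w 0.0236 F [-0.5 -0.1  6.5]
set True 23.8 [ 0.5789 -0.2898  0.1539] w 0.0234 F [ 0.5 -1.1  4.5]
grip 27.4 [0.5491 0.0511 0.1067] w 0.0236 F [-0.5 -0.1  7.2]
set True 30.5 [ 0.4833 -0.2681  0.1437] w 0.0239 F [ 0.8 -0.3  4.4]
 34.4 [ 0.5    -0.0211  0.3302] w 0.0451 F [0.1 0.2 0.9]
```

View pics/loaded.png

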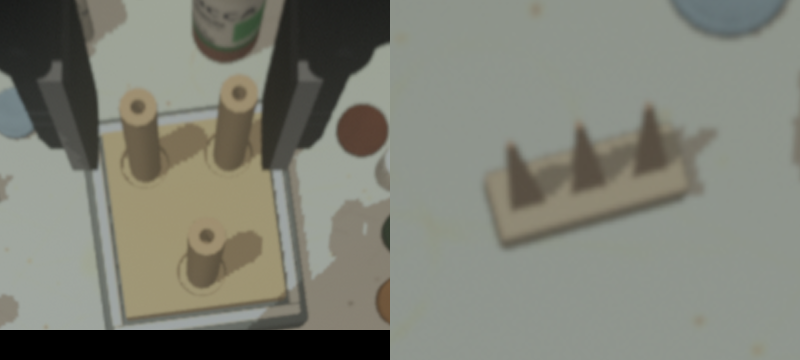

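All three tall props stand in their pockets. The cone pack is at about (.559, -.056), yaw 15.7°. Shelf next.

```bash
python3 - <<'E'
from h import *
s=(.4519,.3034); psi=-90.8
robot.move_pose([*s,.2],down(psi)); robot.set_gripper(.085)
robot.line_to([*s,.085],vel=.2); robot.line_to([*s,.0695],vel=.05); robot.pause(.2); st("before")
robot.set_gripper(.0); robot.pause(.2); st("grip")
zg=robot.observe()["tool_pos"][2]
robot.line_to([*s,.12],vel=.08); robot.line_to([*s,.27],vel=.2); st("lift")
robot.move_pose([*B,.27],down(-180+BY)); robot.line_to([*B,zg+.112+.02],vel=.12); robot.pause(.2); st("hover"); print(zg)
cv2.imwrite("pics/a.png",robot.grab_frame("wrist")); cv2.imwrite("pics/t1.png",robot.grab_frame("top"))
s_=robot.grab_frame("scene")[220:440,340:600]; t_=cv2.imread("pics/t1.png")[165:285,410:530]
cv2.imwrite("pics/hover.png",np.hstack([cv2.resize(s_,(400,340)),cv2.resize(t_,(340,340),interpolation=3)]))
E
```

```text
before 37.6 [0.4521 0.3035 0.0698] w 0.0852 F [ 0.3  0.9 -0.1]
grip 38.1 [0.4522 0.3035 0.0702] w 0.0579 F [-0.7 -0.6  5.2]
lift 39.8 [0.4514 0.3032 0.2683] w 0.0585 F [ 0.8  0.4 -4. ]
hover 42.8 [ 0.5284 -0.2616  0.2032] w 0.0586 F [ 0.7 -0.5 -3.6]
0.07016669767115433
```

View pics/hover.png

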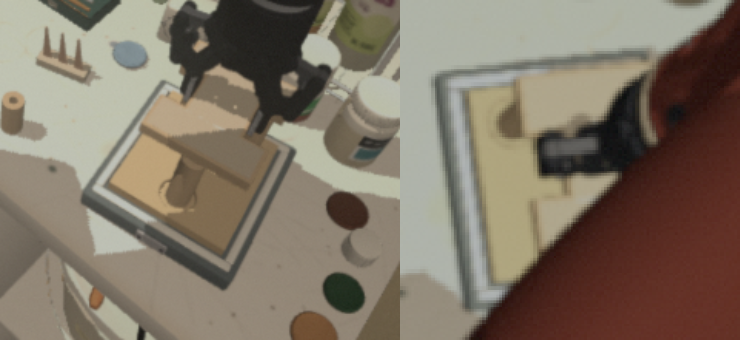

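The shelf is held level over the props, square with the base by eye. I'll lower it gently.

```bash
python3 - <<'E'
from h import *
h=robot.line_to([*B,.176],vel=.015,guard=3); st(f"contact {h}")
z=robot.observe()["tool_pos"][2]
robot.pause(.3); st("settled")
robot.set_gripper(.085); robot.pause(.2); st("open")
robot.line_to([*B,.3],vel=.15)
# look
robot.move_pose([.43,-.25,.42],down(180)); robot.pause(.2)
c=robot.get_calibration("wrist"); im=robot.grab_frame("wrist")
a=rectify(im,c,.42,.64,-.39,-.13,.126,1500); b=rectify(im,c,.42,.64,-.39,-.13,.042,1500)
cv2.imwrite("pics/shelfon.png",np.hstack([a,b])); st()
E
```

```text
contact True 44.2 [ 0.528  -0.2613  0.1822] w 0.0578 F [ 0.7 -0.5  4.6]
settled 44.5 [ 0.528  -0.2613  0.1822] w 0.0584 F [-0.   0.7  5.3]
open 45.0 [ 0.5273 -0.2607  0.1805] w 0.085 F [ 0.5  1.1 -0.6]
 46.9 [ 0.4304 -0.2499  0.4182] w 0.0848 F [-0.4 -1.4  0.3]
```

View pics/shelfon.png

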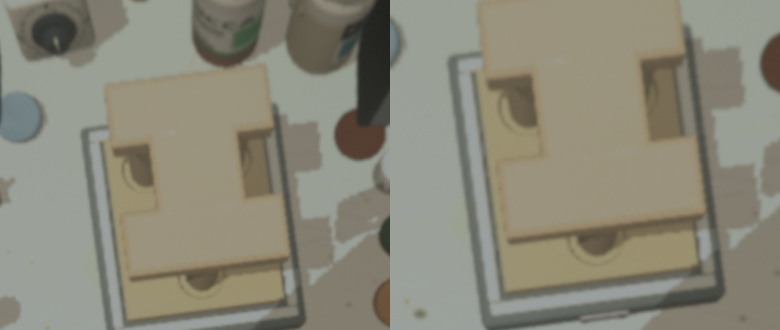

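The shelf sits centred within about 2 mm of the base and square within 0.5°. Now the cone pack.

```bash
python3 - <<'E'
from h import *
s=(.5594,-.0562); d=(.4769,-.268)
robot.move_pose([*s,.24],down(-90+15.7)); robot.set_gripper(.05)
robot.line_to([*s,.11],vel=.15); h=robot.line_to([*s,.0755],vel=.05,guard=5); robot.pause(.2); st(f"before {h}")
robot.set_gripper(0.); robot.pause(.2); st("grip"); zg=robot.observe()["tool_pos"][2]
robot.line_to([*s,.12],vel=.06); robot.line_to([*s,.29],vel=.15); st("lift")
robot.move_pose([*d,.29],down(-90+7.2)); robot.line_to([*d,zg+.126+.015],vel=.12); robot.pause(.3); st("hover"); print(zg)
t=robot.grab_frame("scene")[200:400,370:630]
cv2.imwrite("pics/cone.png",cv2.resize(t,(780,600),interpolation=3))
E
```

```text
before False 50.7 [ 0.5596 -0.0563  0.0759] w 0.0498 F [0.5 1.2 0.8]
grip 51.2 [ 0.5597 -0.0563  0.076 ] w 0.0222 F [-0.7  1.2  5.6]
lift 53.4 [ 0.559  -0.0561  0.2888] w 0.0222 F [-0.8 -0.6 -0.7]
hover 55.4 [ 0.4771 -0.2682  0.2175] w 0.0222 F [ 1.2  0.4 -1.1]
0.07595421243624828
```

View pics/cone.png

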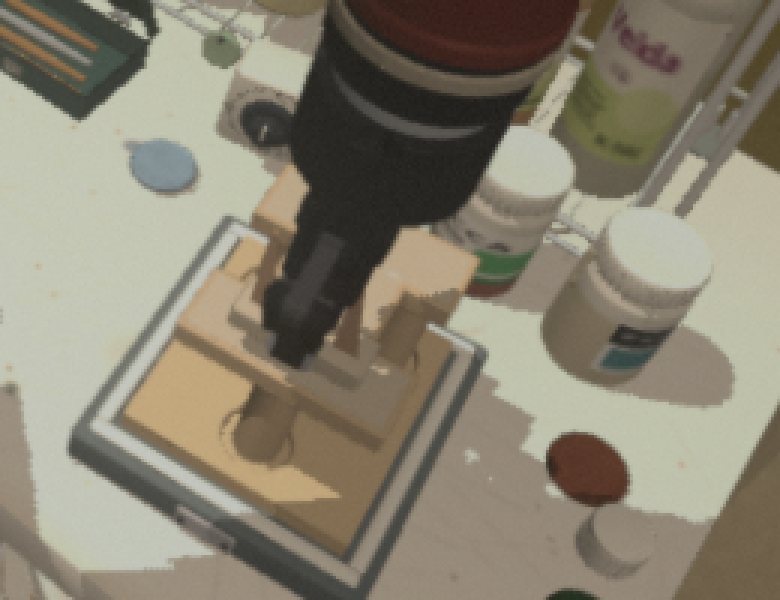

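```bash
python3 - <<'E'
from h import *
d=(.4769,-.268)
h=robot.line_to([*d,.1985],vel=.015,guard=2.5); robot.pause(.2); st(f"contact {h}")
robot.set_gripper(.045); robot.pause(.2); st("open")
robot.line_to([*d,.31],vel=.1)
robot.move_pose([.41,-.25,.42],down(180)); robot.pause(.2)
c=robot.get_calibration("wrist"); im=robot.grab_frame("wrist")
a=rectify(im,c,.43,.60,-.36,-.17,.140,2200); sc=robot.grab_frame("scene")[200:400,370:570]
sc=cv2.resize(sc,(374,374),interpolation=3); cv2.imwrite("pics/fin.png",np.hstack([a,sc[:a.shape[0]]]) ); st()
E
```

```text
contact True 56.5 [ 0.4769 -0.268   0.2019] w 0.0222 F [-0.5 -1.3  6.1]
open 57.1 [ 0.4765 -0.2676  0.2009] w 0.0453 F [-0.8 -0.1  0.3]
 60.1 [ 0.41   -0.25    0.4198] w 0.0451 F [-0.1 -0.6 -0.9]
```

View pics/fin.png

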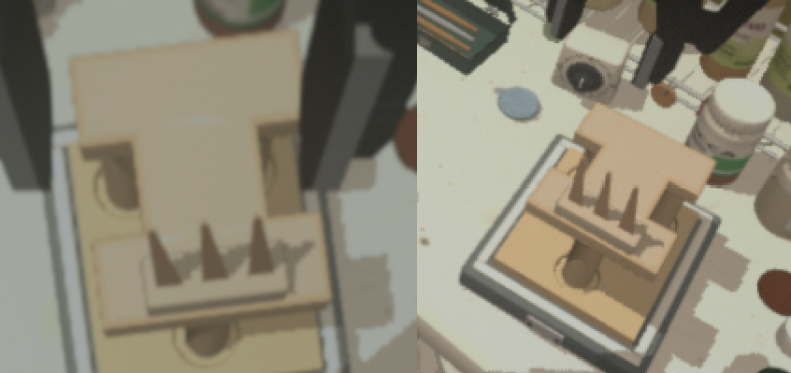

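The bar sits about 3 mm inside the front edge and is centred: its mid column is 219, the shelf's 218. The cones are upright and the gripper is clear.

```bash
python3 - <<'E'
from h import *
robot.job_done(); st()
E
```

```text
the job is handed in; nothing more can be done
the job is handed in; nothing more can be done
```

The kiln base is loaded in the order you asked, and I handed the job in at about 60 s of the 136 s allowed.

- **Props:** the three tall props stand in their three pockets. The pictures show this, and all three touched down at the expected height. I did not move the two short props.
- **Shelf:** I lowered it at 15 mm/s until it touched the props, with about 5 N on the tool. It rests on all three props, with the notches to left and right. From the wrist camera it is within about 2 mm of the base centre and 0.5° of square. I judged level from the contact height and by eye, without measuring it.
- **Cone pack:** it stands upright at the middle of the front edge, with the bar about 3 mm inside the edge and above the front prop. One rough check disagreed: the bar corners I picked put it about 3 mm further forward. The gap I could see in the same picture did not bear that out, so I left it.
- **Gripper:** it was raised clear and touching nothing when I handed in.

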